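Start the cone drop on the soil test console

TASK

Start the cone-drop test: press down the raised far half of the wide rocker on the white mains block so that it is switched fully on, then push the long bar key on the console fully down so that it stays down, then press the large round button beside it fully in and keep it pressed - the program finishes while still holding this button in. Keep to this order (no later control before the earlier one is done); nothing is to be picked up, and the narrow rocker, the small round button and all the loose things standing about are left as they are.

Things in the scene. Friction and masses are not known exactly. Their poses are not given: they have to be found in the camera images.
- mains: White mains block fixed to the table, 120 (x) x 160 (y) x 50 mm high, with two black rocker switches on its flat top. Origin under its centre; x points away from its front, y to its left as the robot sees it, z up.
- wide_rocker_press (a point): The point to press on the wide rocker (36 mm wide, 56 mm long, the left one of the two): on the top face of its far half, 20 mm beyond the pivot; it moves with the rocker. At the start the far half slopes up at about 0.3 rad and this point stands 12 mm above the block's top; switched on, the far half lies flat and the point is 6 mm above the block's top. Site axes are the rocker's.
- wide_rocker (a joint): Angle of the wide rocker, rad: about 0 off (far half raised), 0.32 fully on (far half flat, at its stop). It stays where it is left; about 3 N at the press point moves it.
- narrow_rocker_press (a point): The same point on the narrow rocker (18 mm wide, 56 mm long, the right one, 80 mm beside the wide one). Not to be switched.
- narrow_rocker (a joint): Angle of the narrow rocker, rad: about 0 off, 0.32 on; same behaviour. Must stay off.
- console: Teal test console fixed to the table, 150 (x) x 220 (y) mm, flat top 60 mm above the table; along the rear left of the top stands a display bar 36 x 110 mm, 26 mm high. Along the front of the top lie, from its left: long bar key, large round button, small round button. Origin under its centre; x points away from its front, y to its left as the robot sees it, z up.
- bar_key_top (a point): Centre of the top of the long bar key (20 x 62 mm, long side along the console's y); moves with it. 13 mm above the console's top when up, 5 mm when fully down.
- bar_key (a joint): How far the bar key is pushed down, m: about 0 up, 0.008 fully down at its stop. It latches by friction: about 4 N moves it and it stays where it is left.
- release_top (a point): Centre of the top of the large round button (36 mm diameter), 82 mm to the right of the bar key's centre; moves with it. 12 mm above the console's top when out, 6 mm when fully in.
- release (a joint): How far the large round button is pressed, m: 0 out, 0.006 fully in at its stop. Spring: starts to move at 1.5 N, fully in at 5 N, comes back when let go.
- stop_top (a point): Centre of the top of the small round button (18 mm diameter), 63 mm to the right of the large one's centre. Not to be pressed.
- stop (a joint): How far the small round button is pressed, m: 0 out, 0.006 fully in; spring as the large one.
- tin_small: small round aluminium tin with lid, 41 mm across, 28 mm tall, standing on the console's rear right corner. Bystander, loose; origin under its centre.
- weight: brass cylinder weight, 24 mm across, 22 mm tall, standing on the mains block behind the rockers. Bystander, loose; origin under its centre.
- tin_mid: round aluminium tin with lid, 47 mm across, 34 mm tall, standing on the table between mains block and console. Bystander, loose; origin under its centre.
- cup: brass sample cup, 52 mm across, 45 mm tall, on the table between mains block and console, farther from the robot. Bystander, loose; origin under its centre.
- jar: amber jar, 48 mm across, 75 mm tall, on the table beyond the mains block and console. Bystander, loose; origin under its centre.
- can: black can, 42 mm across, 75 mm tall, on the table beyond the mains block and console. Bystander, loose; origin under its centre.

How it is judged:
By the outcome, as a careful person would: the job done as asked, in the order asked, and still so for the second after the job is handed in, while the arm keeps its last pose, push and grip.
It also fails if it takes over 58 s, if anything falls off the work surface, if the arm or the gripper's body presses on something with over 40 N, if the wrist force passes 120 N, or if a joint passes its speed limit or range.

ROBOT

A 6-joint arm with a two-finger parallel gripper is mounted at the origin on the work surface. World frame = base frame: x ahead of the robot, y to its left, z up, the work surface at z = 0. Lengths are in m, angles in rad, forces in N, time in s.
With the tool pointing down it reaches from about 0.275 to 1 m from the base axis. Payload 8.4 kg.
Tool frame: the origin (TCP) lies between the finger pads; the fingertips stand 17 mm ahead of it and the grasp point (between the pads) lies 2 mm behind it; z points along the fingers, y is the line along which they close (so a half turn about z gives the same grasp; the last joint's range is limited). The gripper opens to 85 mm and grips with 20 to 120 N. Pads are 22 mm wide; open, the fingers measure 114 mm over their backs; the gripper's body (76 mm by 85 mm) begins 54 mm behind the grasp point. The pads swing forward as they close: fully open they stand 13 mm farther back than shut.
Start: joints at [-1.277, 0.353, 1.633, -0, 1.155, -0.002], TCP at [0.182, -0.598, 0.248] pointing down, gripper open.
Joint ranges: [-2.63, 2.63], [-0.92, 2.1], [0.06, 2.66], [-1.3, 4.44], [0, 2.69], [-3.02, 3.02]. Speed limits (rad/s): [2.22, 2.22, 2.79, 3.14, 3.14, 3.14].

INTERFACE

Orientations are given as a unit quaternion [x, y, z, w].
In Python, from bench import arm gives the robot as it stands. Calls block until the motion is done:
- arm.move_to(position, orientation): joint-space move of the TCP to a pose.
- arm.move_l(position, v=0.15, rot=None, contact_N=None): straight line of the TCP; rot=None keeps the orientation; v is the mean speed in m/s. With contact_N (N) it stops when the force on the tool has changed by that much, and returns True; else False.
- arm.move_joints(angles): joint-space move.
- arm.set_gripper(opening, grasp_force=None): finger opening in m; grasp_force is the grip in N (None keeps the last); returns when the fingers have stopped.
- arm.pause(seconds).
- arm.ik(position, orientation): joint angles nearest the present ones, or None.
- arm.read_camera(name): name is "scene" or "top" or "wrist"; returns the picture (420x560x3 uint8, red, green, blue); there is no depth.
- arm.camera_info(name): a dict with "vfov" (degrees; the focal length in pixels is half the picture's height over the tangent of half this angle, whatever the lens; pixels are square), "cx", "cy" (the principal point, pixels), "cam_to_world" (4x4, takes a point from camera to world coordinates). Camera axes: x right, y down, z forward; pixel columns grow to the right and rows downward; lengths in m; the calibration is good to about 2 mm. A picture is of the moment at which its call begins: read the wrist's pose just before it. camera_info takes no time and is no camera call; for the wrist camera it gives the pose at the moment of the call.
A pose or a line that the arm cannot do raises arm.PlanningError and nothing moves.
- arm.job_done(): hands the job in; it is judged then, once.
Readings, each from a call of its own:
- arm.current_t(): time.
- arm.current_joints(): joint angles.
- arm.current_joint_velocities(): joint speeds.
- arm.current_joint_efforts(): joint torques, N m.
- arm.current_tool_pos(): TCP position.
- arm.current_tcp_rot(): TCP orientation.
- arm.current_wrist_force(): force on the tool from outside, world axes, zero at the start.
- arm.current_ft_torque(): the same for the moment, N m.
- arm.current_width(): finger opening in m.
- arm.current_grip_force(): force on a finger pad.
Only numpy, scipy, OpenCV 4.12 (cv2) and the standard library are available. Lean on these libraries where they do the work, as an engineer would, in place of code of your own. Each camera call takes 0.05 s, during which the arm holds its last target. There are 200 camera calls.

## Working session

There is one attempt and no reset: what is moved stays moved. The work goes in short steps, each a Python script; the robot and the scene stay as the last script left them, time stands still between calls to the robot, and variables do not carry over. Pictures are saved under pics/ and viewed, at most 10 in all, crops included, and the job is handed in when it is done.

```bash
mkdir -p pics; ls; python3 - <<'E'
from bench import arm
import cv2,numpy as np
np.set_printoptions(precision=4,suppress=True)
for n in("top","scene"):
    cv2.imwrite(f"pics/{n}0.png",arm.read_camera(n)[:,:,::-1])
    i=arm.camera_info(n);print(n,i)
print(arm.current_t(),arm.current_tcp_rot())
E
```

```text
pics
top {'vfov': 53.91475345627095, 'cx': 286.6319900811717, 'cy': 212.22920165272603, 'cam_to_world': array([[ 0.0224, -0.9853,  0.1695,  0.4339],
       [-0.9996, -0.0246, -0.0112, -0.0041],
       [ 0.0152, -0.1692, -0.9855,  0.8711],
       [ 0.    ,  0.    ,  0.    ,  1.    ]])}
scene {'vfov': 49.215878020472935, 'cx': 276.87054224795315, 'cy': 205.96357134476978, 'cam_to_world': array([[-0.6541,  0.634 , -0.4124,  0.9434],
       [ 0.7564,  0.5526, -0.35  ,  0.318 ],
       [ 0.006 , -0.5409, -0.8411,  0.8165],
       [ 0.    ,  0.    ,  0.    ,  1.    ]])}
0.1 [ 0.9891  0.1474 -0.0001 -0.0006]
```

View pics/top0.png

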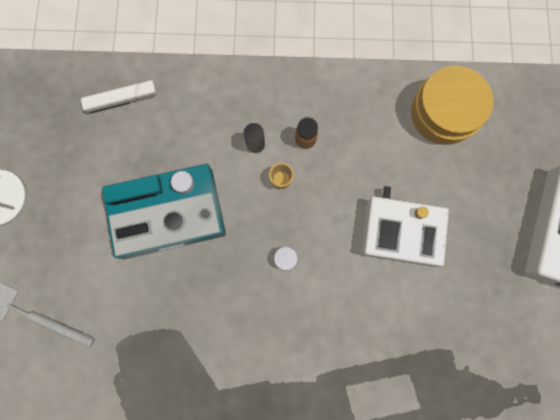

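View pics/scene0.png

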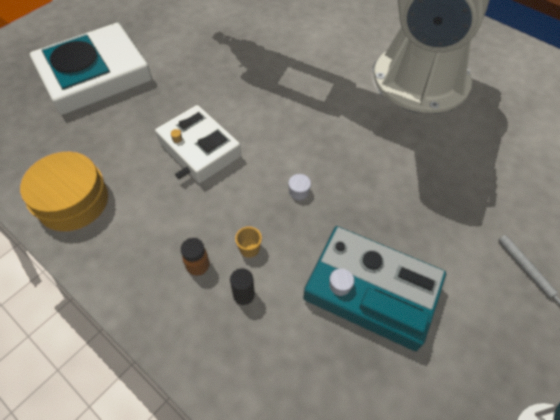

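Top view: the mains block is at about (407,232), with the wide rocker at (389,235) and the narrow one at (429,240). On the console, the bar key is at (131,231), the large button at (174,221) and the small one at (205,214). The scene view shows the same layout. Next I'll compute positions and take a close wrist look at each block.

```bash
cat > h.py <<'E'
from bench import arm
import cv2,numpy as np
np.set_printoptions(precision=4,suppress=True)
def world(i,uv,z):
    f=210/np.tan(np.radians(i["vfov"])/2);T=i["cam_to_world"]
    d=T[:3,:3]@np.array([(uv[0]-i["cx"])/f,(uv[1]-i["cy"])/f,1.]);p=T[:3,3]
    return p+d*(z-p[2])/d[2]
def down(yaw): return [np.cos(yaw/2),np.sin(yaw/2),0,0]
E
python3 - <<'E'
from h import *
import json
i=arm.camera_info("top")
P={k:world(i,uv,z) for k,uv,z in [("wide",(389,235),.056),("narrow",(429,240),.056),("bar",(131,231),.073),("rel",(174,221),.072),("stop",(205,214),.072)]}
for k,v in P.items():print(k,v)
def yaw(a,b):d=a-b;return np.arctan2(-d[0],d[1])
ym,yc=yaw(P["wide"],P["narrow"]),yaw(P["bar"],P["stop"]);print(ym,yc)
arm.set_gripper(0.0)
for n,p,y in(("mains",(P["wide"]+P["narrow"])/2,ym),("console",P["rel"],yc)):
    arm.move_to([p[0]-.03,p[1],.27],down(y))
    i=arm.camera_info("wrist");im=arm.read_camera("wrist")
    cv2.imwrite(f"pics/{n}.png",im[:,:,::-1]);np.savez(n,**i)
    print(n,i["cam_to_world"],arm.current_t())
E
```

```text
wide [ 0.5331 -0.2182  0.056 ]
narrow [ 0.5251 -0.2979  0.056 ]
bar [0.5268 0.2872 0.073 ]
rel [0.5485 0.2059 0.072 ]
stop [0.5638 0.1465 0.072 ]
-0.10106770877464277 0.2573984063112924
mains [[-0.1014 -0.9425 -0.3185  0.5801]
 [-0.9948  0.096   0.0328 -0.2669]
 [-0.0004  0.3202 -0.9474  0.3956]
 [ 0.      0.      0.      1.    ]] 2.6167
console [[ 0.2534 -0.9165 -0.3095  0.5978]
 [-0.9674 -0.2403 -0.0804  0.2259]
 [-0.0007  0.3198 -0.9475  0.3956]
 [ 0.      0.      0.      1.    ]] 4.3667
```

View pics/mains.png

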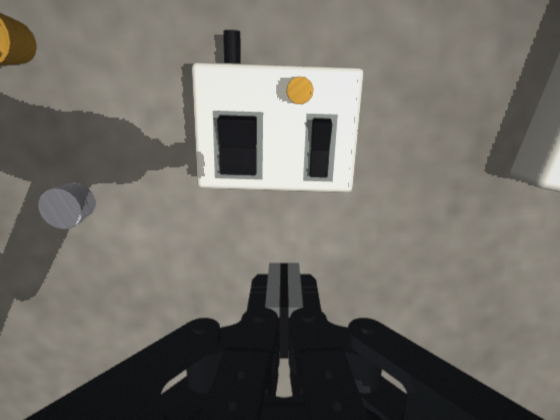

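View pics/console.png

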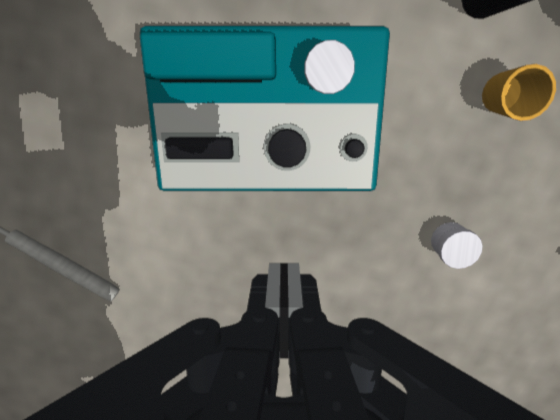

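Mains picture: the wide rocker spans (219–257, 116–175), and the block's top corners are (194,66), (362,70), (352,190) and (200,187). Console picture: the bar key is centred at (199,148), the large button at (287,147) and the small one at (354,147).

```bash
python3 - <<'E'
from h import *
m=dict(np.load("mains.npz"));c=dict(np.load("console.npz"));t=arm.camera_info("top")
C=[world(m,uv,.05) for uv in((194,66),(362,70),(352,190),(200,187))]
print("mains corners",*C,"centre",np.mean(C,0), [np.linalg.norm(C[k]-C[k-1]) for k in range(4)])
for n,uv,z in(("w far",(238,117),.0645),("w near",(238,175),.055),("w mid",(238,146),.057),("n mid",(321,149),.057)):print(n,world(m,uv,z))
for n,uv,z in(("bar",(199,148),.073),("rel",(287,147),.072),("stop",(354,147),.072)):print(n,world(c,uv,z))
D=[world(c,uv,.06) for uv in((141,28),(389,28),(376,189),(161,189))]
print("cons corners",*D,np.mean(D,0),[np.linalg.norm(D[k]-D[k-1]) for k in range(4)])
E
```

```text
mains corners [ 0.6104 -0.1876  0.05  ] [ 0.5914 -0.3402  0.05  ] [ 0.4783 -0.3266  0.05  ] [ 0.4971 -0.1728  0.05  ] centre [ 0.5443 -0.2568  0.05  ] [np.float64(0.11424857756774456), np.float64(0.15381382672755575), np.float64(0.11396613174144037), np.float64(0.15499827672450836)]
w far [ 0.5624 -0.223   0.0645]
w near [ 0.5066 -0.2138  0.055 ]
w mid [ 0.5352 -0.2182  0.057 ]
n mid [ 0.5243 -0.2973  0.057 ]
bar [0.5307 0.2888 0.073 ]
rel [0.5519 0.211  0.072 ]
stop [0.5675 0.1514 0.072 ]
cons corners [0.6168 0.358  0.06  ] [0.6709 0.1517 0.06  ] [0.5326 0.1145 0.06  ] [0.4786 0.3205 0.06  ] [0.5747 0.2362 0.06  ] [np.float64(0.14326423161280719), np.float64(0.21326952780825603), np.float64(0.14319838636864102), np.float64(0.2129905408348276)]
```

```bash
cat >> h.py <<'E'
def press(x,y,yaw,N,lo,hold=False):
    """go above, push straight down until N; True if stopped by force"""
    arm.move_to([x,y,.15],down(yaw)); arm.move_l([x,y,.105],v=.1)
    f0=arm.current_wrist_force()
    c=arm.move_l([x,y,lo],v=.02,contact_N=N); arm.pause(.3)
    print(c,arm.current_tool_pos(),arm.current_wrist_force()-f0,arm.current_t())
    if not hold: arm.move_l([x,y,.15],v=.15)
    return c
def look(x,y,yaw,name):
    arm.move_to([x,y,.27],down(yaw)); arm.pause(.2)
    i=arm.camera_info("wrist");cv2.imwrite(f"pics/{name}.png",arm.read_camera("wrist")[:,:,::-1]);np.savez(name,**i)
E
python3 - <<'E'
from h import *
y=-.13
arm.move_to([.50,-.22,.27],down(y))
press(.5547,-.2210,y,12,.060)
look(.499,-.258,y,"mains2")
E
```

```text
True [ 0.5558 -0.2213  0.073 ] [-1.6736  1.3583  8.6133] 8.9417
```

View pics/mains2.png

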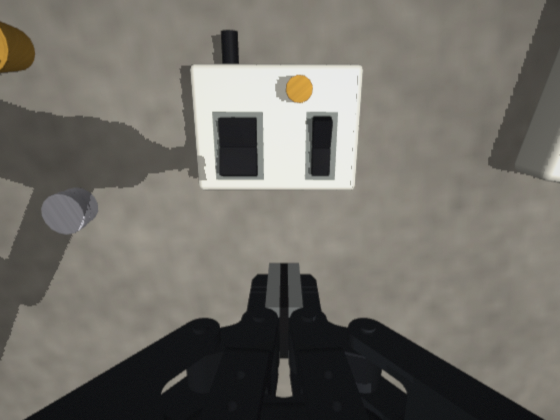

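The wide rocker's far half is now flat: its far edge moved to about row 118, and the tip stopped at 0.056 m under a sustained 8.6 N. The narrow rocker and the weight are unchanged. Bar key next.

```bash
python3 - <<'E'
from h import *
y=.257
look(.5195,.2059,y,"c1")
press(.530,.288,y,14,.070)
look(.5195,.2059,y,"c2")
a,b=cv2.imread("pics/c1.png"),cv2.imread("pics/c2.png")
cv2.imwrite("pics/c12.png",cv2.resize(np.vstack([a[100:190,130:400],b[100:190,130:400]]),None,fx=2.9,fy=2.9))
E
```

```text
True [0.53   0.288  0.0819] [-2.2762 -1.4981  9.2601] 15.0917
```

View pics/c12.png

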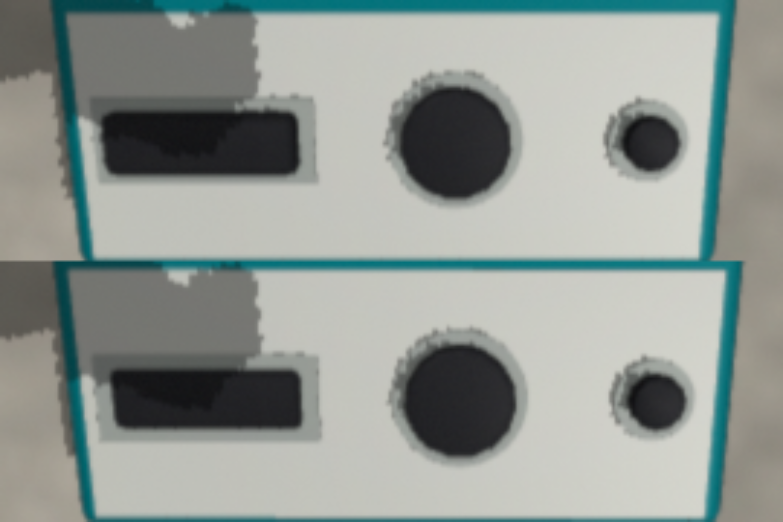

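The bar key is down: it looks smaller and lower in its recess, and the tip stopped at 0.065 m under 9 N. The buttons are unchanged. Now I'll press and hold the large button.

```bash
python3 - <<'E'
from h import *
c=press(.5505,.2095,.257,18,.072,hold=True)
arm.pause(.5);p=arm.current_tool_pos();f=arm.current_wrist_force();print(p,f,arm.current_width())
if c and f[2]>8 and p[2]<.0845: arm.job_done();print("done",arm.current_t())
E
```

```text
True [0.5505 0.2095 0.083 ] [-2.7017 -1.0383  9.8619] 19.1417
[0.5505 0.2095 0.083 ] [-3.5176 -0.7308  9.8601] 0.00023037274232754688
the job is handed in; nothing more can be done
the job is handed in; nothing more can be done
```

I switched the wide rocker fully on, then latched the bar key down. The job was handed in at about 20 s with the large round button held fully in at about 10 N; I didn't take a picture after that last press.

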